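Unlock the dental lab's alloy safe

TASK

Unlock the alloy safe on the bench: turn the winged dial on its lid left (anticlockwise seen from above) to 6, then right to 2, then left to 8, stopping for about half a second at each number and not running past the 6 or the 2 by as much as half a division. Then throw the sprung lever beside the dial over its centre so that it snaps to its other stop, leaving the dial on 8. The scale has ten equal divisions, the long mark is 0 and the numbers run clockwise from it; leave everything else on the safe and the bench where it stands.

Things in the scene. Friction and masses are not known exactly. Their poses are not given: they have to be found in the camera images.
- safe: Grey steel top-opening bench safe, fixed to the bench: 220 (its x) x 320 (its y) x 120 mm high. Origin: centre of the underside; +x to its back (the hinge side), +y towards the dial's end, z up. On the flat lid (z = 120 mm) stand the dial, axis at x 0, y +70 mm, and the lever, pivot at x 0, y -95 mm.
- dial_axis (a point): Point on the dial's vertical axis at the top face of the dial disc (130 mm above the bench). The disc is aluminium, 120 mm diameter, 10 mm thick, with a round hub of 36 mm diameter and 26 mm height. On the lid round it a flat black ring, 172 mm diameter, has ten white marks 36 degrees apart; the longer, wider one is 0, straight towards the safe's front (-x); 1, 2 .. 9 follow clockwise from above.
- wing (a point): Middle of the dial's wing, the pointer: one upright dark steel fin, radial, from the hub out to 60 mm from the axis, 12 mm thick, top 32 mm above the disc face (162 mm above the bench). The point is 46 mm from the axis and 16 mm above the disc face. Push its flat sides at about 45 mm from the axis (about 1.5 N there); the dial stays where it is left.
- dial (a joint): Dial angle, rad, growing to the left (anticlockwise from above), not wrapped; 0 when the wing points at the 0 mark. One division is 0.628 rad. It starts between -1.0 and 1.3. From there left to 6 is +2.513, then right to 2 is -1.257, then left to 8 is +1.257. No stops or clicks in this span.
- lever (a joint): Angle of the sprung lever, rad, 0 to 1.0. At 0 it rests against its stop leaning 29 degrees to the safe's front (-x); 0.5 is upright, its centre; at 1.0 it rests at the other stop leaning 29 degrees to the back (+x), the unlocked side. The spring drives it away from upright to the nearer stop (up to 0.2 N m: a 4 to 10 N level push at the bar); past upright it snaps over by itself.
- lever_bar (a point): Middle of the lever's black cross bar, 14 mm diameter, 56 mm long along the safe's y, 55 mm from the pivot on a flat steel arm (12 x 24 mm).
- lever_pivot (a point): Middle of the lever's pivot, 18 mm above the lid, axis along the safe's y, between two small cheeks 32 mm long (x), up to 28 mm above the lid.
- articulator: Fixed metal dental articulator with plaster blocks, 100 x 90 mm, 152 mm high with its pin, beside the lever end of the safe. Origin: centre of the underside.
- wax_pot: Bystander on the lid: small round jar, 30 mm diameter, 38 mm high. Origin: centre of the underside.
- bur_block: Bystander on the lid: aluminium block 36 x 26 x 18 mm with six burs, 33 mm high. Origin: centre of the underside.
- crown_die: Bystander on the lid: plaster tooth die, 26 mm diameter, 32 mm high. Origin: centre of the underside.
- plaster_model: Bystander on the bench behind the safe: plaster jaw model 60 x 66 x 36 mm. Origin: centre of the underside.
- rinse_bottle: Bystander on the bench close to the dial end of the safe: white bottle, 56 mm diameter, 215 mm high. Origin: centre of the underside.
- mixing_bowl: Bystander on the bench behind the safe: black rubber bowl, 90 mm diameter, 50 mm high. Origin: centre of the underside.
- spatula: Bystander on the bench in front of the safe: spatula, 180 mm long, lying flat. Origin: centre of the underside, its length along x.

How it is judged:
By the outcome, as a careful person would: the job done as asked, in the order asked, and still so for the second after the job is handed in, with the robot touching nothing.
It also fails if it takes over 67 s, if anything falls off the work surface, if the arm or the gripper's body presses on something with over 40 N, if the wrist force passes 120 N, or if a joint passes its speed limit or range.

ROBOT

A 7-joint arm with a two-finger parallel gripper is mounted at the origin on the work surface. World frame = base frame: x ahead of the robot, y to its left, z up, the work surface at z = 0. Lengths are in m, angles in rad, forces in N, time in s.
With the tool pointing down it reaches from about 0.4 to 0.875 m from the base axis. Payload 19.3 kg.
Tool frame: the origin (TCP) lies at the very end of the fingers, on their centre line; the grasp point (between the pads) lies 19 mm behind it (arm.pinch_z is the distance from the TCP to the grasp point, in m); z points along the fingers, y is the direction in which the jaws open and shut (so a half turn about z gives the same grasp; the last joint's range is limited). The gripper opens to 85 mm and grips with 20 to 120 N. Pads are 22 mm wide; open, the fingers measure 114 mm over their backs; the gripper's body (76 mm by 85 mm) begins 54 mm behind the grasp point. The pads swing forward as they close: fully open they stand 13 mm farther back than shut.
Start: joints at [-1.202, 0.521, -0.036, 1.599, 0.021, 1.021, -0.113], TCP at [0.266, 0.566, 0.231] pointing down, gripper open.
Joint ranges: [-2.91, 2.91], [-0.3, 2.13], [-1.5, 1.42], [0.17, 2.43], [-1.26, 4.41], [0.16, 1.93], [-2.52, 2.52]. Speed limits (rad/s): [1.89, 1.89, 2.39, 2.39, 3.01, 3.01, 3.01].

INTERFACE

Orientations are given as a unit quaternion [x, y, z, w].
In Python, from rig import arm gives the robot as it stands. The module is installed in compiled form; this text tells all that it offers.
- The arm moves only by the tool apply_moves, never from a script. Its argument "motion" is a list of rows, each an object of numbers: "tx", "ty", "tz": the shift along the tool's x, y, z in mm; "rx", "ry", "rz": the turn, a rotation vector about the tool's x, y, z in degrees. In form: [{"tx": .., "ty": .., "tz": .., "rx": .., "ry": .., "rz": ..}, ...]. A call has 1 to 10 rows; each row shifts and turns the commanded pose from where the row before left it, along the tool's axes as they then stand; what a row does not reach is not made up. A row lasts 1/12 s, in which the tool goes at most 41.7 mm and 7.16 degrees, less where a joint would pass 70% of its speed; a pose out of reach is approached as far as the arm can. A call with a gripper value outside its range is refused whole. "fingers" is the closure, from -1 (fully open) to 1 (shut), so that 0 is half open, set as the call begins (left out, the last holds). The fingers move at their own pace and stop on an object; "squeeze" is the grip in N (left out, the last holds). Time passes only in rows, so rows that do not move let the fingers close. It gives the time, the measured TCP pose, the force and the opening at its end, in the units of the state.
- arm.observe(): the state, without advancing time (a new reading comes with each control period).
- arm.capture(name): name is "side" or "top"; returns a dict with "image" (420x560x3 uint8, red, green, blue), "depth" (420x560 float32, m along the optical axis (not along the pixel's ray), 0 where there is no reading), "vfov" (degrees; the focal length in pixels is half the picture's height over the tangent of half this angle, whatever the lens; pixels are square), "cx", "cy" (the principal point, pixels), "world_from_camera" (4x4, takes a point from camera to world coordinates). Camera axes: x right, y up, looking along -z (the intrinsics and any distortion apply to the point x, -y, -z); pixel columns grow to the right and rows downward; lengths in m; the calibration is good to about 2 mm. A picture is of the moment at which its call begins.
- arm.hand_in(): hands the job in, once; it reports no verdict.
Trained networks look in a picture, given as the dict that the camera call returned (one of the last four; its "shot" number tells which), for a name from the list of things; names that differ only in an ending like _2 or _b are one class to them, and where a whole thing is asked for, a point or a joint stands for the part that bears it (a point fixed in the world has none). Each returns a list of dicts, best first, with "conf" (0 to 1); they miss things now and then, are a little off and sometimes report something else, mostly with a low value. They report only what shows in the picture. A call takes as long as a camera call.
- arm.boxes_of(picture, label): "at" ([x, y, z] in m, in the coordinates of the camera as it stood for that picture, good to about 4 mm: the middle of the surface that is visible of it).
- arm.pinpoint(picture, label): "at" ([x, y, z] in m, in the coordinates of the camera as it stood for that picture, good to about 4 mm: a listed point, or the origin of a listed thing).
The state is a dict: "t": time; "joints": joint angles; "qvel": joint speeds; "joint_efforts": joint torques, N m; "tool_pos": TCP position; "tcp_rot": TCP orientation; "force": force on the tool from outside, world axes, zero at the start; "moment": the same for the moment, N m; "opening": finger opening in m.
Only numpy, scipy, OpenCV 4.12 (cv2) and the standard library are available. Lean on these libraries where they do the work, as an engineer would, in place of code of your own. Each camera call takes 0.05 s, during which the arm holds its last target.

## Working session

There is one attempt and no reset: what is moved stays moved. The work goes in short steps, Python scripts to look and compute and a tool call to move; the robot and the scene stay as the last step left them, time stands still between calls to the robot, and variables do not carry over. Pictures are saved under pics/ and viewed, and the job is handed in when it is done.

Besides the shell and the picture viewer there is one more tool, called after "Call:" as a command line: name --argument value ..., lists and objects as JSON in quotes. apply_moves: Moves the arm, as the interface text tells. Its arguments: {"type":"object","properties":{"motion":{"type":"array","items":{"type":"object","properties":{"tx":{"type":"number"},"ty":{"type":"number"},"tz":{"type":"number"},"rx":{"type":"number"},"ry":{"type":"number"},"rz":{"type":"number"}}}},"fingers":{"type":"number"},"squeeze":{"type":"number"}},"required":["motion"]}

```bash
mkdir -p pics; cat > h.py <<'E'
import numpy as np, cv2
from rig import arm
def w(p,a): 
    M=np.array(p["world_from_camera"]); return M[:3,:3]@np.array(a)+M[:3,3]
def save(p,n): cv2.imwrite("pics/"+n, cv2.cvtColor(p["image"],cv2.COLOR_RGB2BGR))
E
python3 - <<'E'
from h import *
np.set_printoptions(precision=4,suppress=True)
o=arm.observe(); print(o["t"],o["tool_pos"],o["tcp_rot"])
for c in ["side","top"]:
    p=arm.capture(c); save(p,c+"0.png"); print(c,p["vfov"],p["cx"],p["cy"],[k for k in p]); print(np.array(p["world_from_camera"]))
    for n in ["safe","dial_axis","wing","lever_bar","lever_pivot","articulator","wax_pot","bur_block","crown_die","rinse_bottle","plaster_model","mixing_bowl","spatula"]:
        r=arm.pinpoint(p,n)
        print(n,[(round(d["conf"],2),w(p,d["at"])) for d in r[:2]])
print(arm.observe()["t"])
E
```

```text
0.0 [0.2654 0.5655 0.2307] [ 0.2176  0.976  -0.0006 -0.0001]
side 51.17144234917717 282.41309666696446 212.90669375387196 ['image', 'depth', 'vfov', 'cx', 'cy', 'world_from_camera', 'shot']
[[ 0.7691  0.3405 -0.5409  0.135 ]
 [-0.6391  0.3986 -0.6578 -0.5571]
 [-0.0084  0.8516  0.5242  0.5931]
 [ 0.      0.      0.      1.    ]]
safe [(0.95, array([ 0.5477, -0.0377,  0.0014]))]
dial_axis [(0.74, array([0.5723, 0.0281, 0.1319]))]
wing [(0.6, array([0.5516, 0.0701, 0.1414])), (0.57, array([ 0.5179, -0.1271,  0.1425]))]
lever_bar [(0.61, array([ 0.4927, -0.1205,  0.1892])), (0.36, array([0.6791, 0.0617, 0.1191]))]
lever_pivot [(0.67, array([ 0.5208, -0.1269,  0.1419]))]
articulator [(0.61, array([ 0.458 , -0.2833, -0.0032])), (0.54, array([0.5498, 0.0686, 0.1423]))]
wax_pot [(0.91, array([ 0.4583, -0.0431,  0.1237]))]
bur_block [(0.81, array([ 0.6179, -0.096 ,  0.1237]))]
crown_die [(0.43, array([0.6821, 0.063 , 0.1175]))]
rinse_bottle [(0.67, array([ 0.4566, -0.0435,  0.1224]))]
plaster_model [(0.6, array([ 0.7255, -0.0309, -0.0045]))]
mixing_bowl [(0.7, array([ 0.6824, -0.1692, -0.004
[... 459 characters left out ...]
0.4961, -0.1165,  0.1878])), (0.29, array([0.574 , 0.0245, 0.1238]))]
lever_pivot [(0.81, array([ 0.5176, -0.1274,  0.1391]))]
articulator [(0.82, array([ 0.4563, -0.2795, -0.003 ]))]
wax_pot [(0.64, array([ 0.4633, -0.0389,  0.1176]))]
bur_block [(0.5, array([ 0.6227, -0.0935,  0.1229]))]
crown_die [(0.6, array([0.6823, 0.0636, 0.1195])), (0.2, array([ 0.4619, -0.0401,  0.1205]))]
rinse_bottle [(0.85, array([0.6812, 0.1778, 0.0032]))]
plaster_model [(0.92, array([ 0.7294, -0.0288,  0.    ])), (0.45, array([ 0.5175, -0.1263,  0.1412]))]
mixing_bowl [(0.67, array([ 0.6852, -0.1658, -0.0012])), (0.62, array([ 0.5196, -0.1251,  0.1386]))]
spatula [(0.92, array([ 0.4185,  0.0319, -0.001 ]))]
1.4
```

View images.

View pics/top0.png

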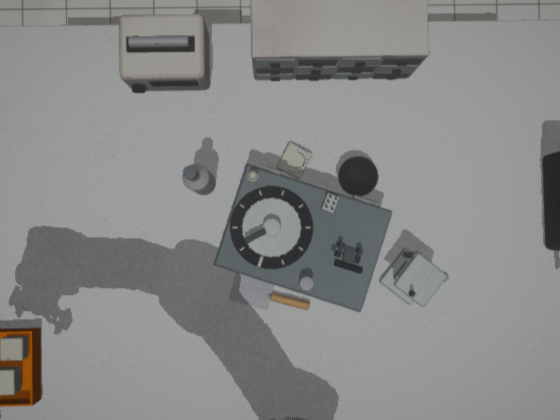

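View pics/side0.png

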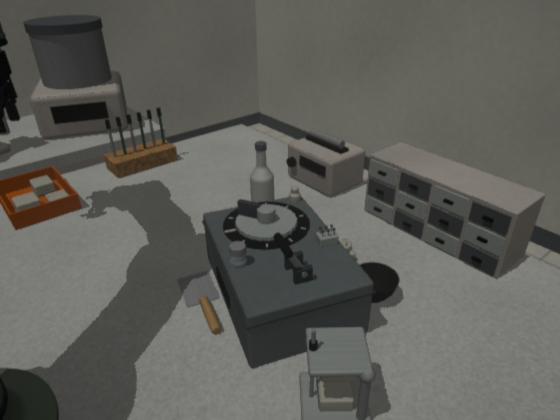

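```bash
cat >> h.py <<'E'
def plane(p,uv,z):
    M=np.array(p["world_from_camera"]); uv=np.atleast_2d(uv).astype(float)
    f=p["image"].shape[0]/2/np.tan(np.radians(p["vfov"]/2))
    d=np.c_[(uv[:,0]-p["cx"])/f,-(uv[:,1]-p["cy"])/f,-np.ones(len(uv))]@M[:3,:3].T
    return M[:3,3]+d*((z-M[2,3])/d[:,2])[:,None]
E
python3 - <<'E'
from h import *
np.set_printoptions(precision=4,suppress=True)
p=arm.capture("top"); save(p,"top1.png")
im=p["image"].astype(int); g=im.sum(2)/3
M=np.array(p["world_from_camera"])
vv,uu=np.mgrid[0:420,0:560]
W=plane(p,np.c_[uu.ravel(),vv.ravel()],0.12).reshape(420,560,3)
c=np.array([0.5733,0.0273])
r=np.hypot(W[...,0]-c[0],W[...,1]-c[1])
# dark ring region: centroid of marks
m=((r>0.064)&(r<0.085)&(g>95)).astype(np.uint8)
n,l,s,ce=cv2.connectedComponentsWithStats(m)
P=plane(p,ce,0.12)
for i in range(1,n):
    d=P[i,:2]-c; print(s[i,4],ce[i],P[i,:2],np.hypot(*d),np.degrees(np.arctan2(d[1],d[0]))%360)
# dark ring outline fit
m=((r<0.1)&(g<45)).astype(np.uint8)
print(m.sum())
x=p["image"][160:290,200:410]; cv2.imwrite("pics/crop1.png",cv2.resize(x[...,::-1],None,fx=3.8,fy=3.8,interpolation=cv2.INTER_CUBIC))
# depth at disc
for uv in [(290,235),(330,270),(254,238)]: 
    print(uv,p["depth"][uv[1],uv[0]],im[uv[1],uv[0]])
E
```

```text
7 [259.8571 192.4286] [0.6474 0.0493] 0.0772967569078769 16.50481805213908
7 [282.5714 192.1429] [0.6471 0.0023] 0.07794619901421257 341.28436121773063
1 [272. 197.] [0.6375 0.0244] 0.06424063229079896 357.373666179001
9 [241.4444 205.3333] [0.6214 0.0877] 0.07726930671518338 51.46120365406346
9 [300.4444 205.6667] [ 0.6184 -0.0341] 0.07620257765947583 306.28721031880207
9 [234.7778 227.4444] [0.5761 0.1023] 0.07503134744030236 87.86329805694297
7 [307.2857 227.4286] [ 0.5731 -0.0473] 0.07460942605751739 269.84315260871665
10 [241.5 248.5] [0.5325 0.0892] 0.07417807561520506 123.38700346876101
9 [300.4444 248.3333] [ 0.5302 -0.0322] 0.07346276912965946 234.12239932410216
32 [259.7188 262.4062] [0.5031 0.0523] 0.07452411022208218 160.38859829134316
7 [282.5714 261.8571] [0.5032 0.0052] 0.07348841030870004 197.46833183884485
70
(290, 235) 1.0959097 [146 153 151]
(330, 270) 1.1029111 [ 94 102 104]
(254, 238) 1.059485 [71 75 78]
```

View pics/crop1.png

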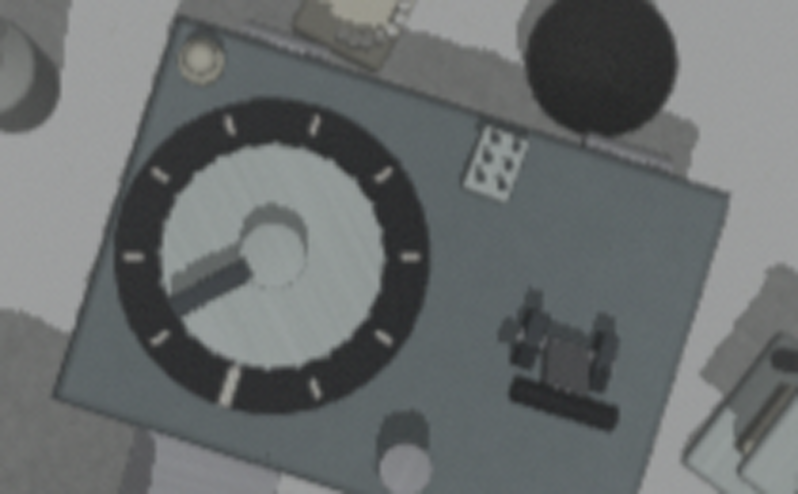

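Call:
apply_moves --motion '[{"tx":-15,"ty":-9},{"tx":-25,"ty":-16},{"tx":-28,"ty":-17},{"tx":-28,"ty":-17},{"tx":-28,"ty":-17},{"tx":-28,"ty":-17},{"tx":-28,"ty":-17},{"tx":-28,"ty":-17},{"tx":-28,"ty":-17},{"tx":-28,"ty":-17}]' --fingers 1 --squeeze 20

```text
schema error: expected keys tx, ty, tz, rx, ry, rz
```

Call:
apply_moves --motion '[{"tx":-28,"ty":-17},{"tx":-28,"ty":-17},{"tx":-28,"ty":-17},{"tx":-28,"ty":-17},{"tx":-28,"ty":-17},{"tx":-28,"ty":-17},{"tx":-28,"ty":-17},{"tx":-18,"ty":-13},{"tx":-10,"ty":-9},{}]'

```text
schema error: expected keys tx, ty, tz, rx, ry, rz
```

Call:
apply_moves --motion '[{"rz":7},{"rz":7},{"rz":7},{"rz":7},{"rz":7},{"rz":7},{"rz":7},{"rz":7},{"rz":7},{"rz":7}]'

```text
schema error: expected keys tx, ty, tz, rx, ry, rz
```

Call:
apply_moves --motion '[{"rz":7},{"rz":7},{"rz":7},{"rz":7},{"rz":7},{"rz":7},{"rz":7},{"rz":7},{"rz":3},{}]'

```text
schema error: expected keys tx, ty, tz, rx, ry, rz
```

```bash
cat >> h.py <<'E'
C=np.array([0.5745,0.0276]); Z0=160.9
def tool():
    from scipy.spatial.transform import Rotation as R
    o=arm.observe(); m=R.from_quat(o["tcp_rot"]).as_matrix(); p=np.array(o["tool_pos"])
    th=np.degrees(np.arctan2(m[1,1],m[0,1]))+180
    u=np.array([np.cos(np.radians(th)),np.sin(np.radians(th))]);t=np.array([-u[1],u[0]])
    d=p[:2]-C
    print("t %.2f pos %s th %.2f u %.1f t %.1f z %.1f"%(o["t"],np.round(p,4),th,d@u*1e3,d@t*1e3,p[2]*1e3),"tz",np.round(m[:,2],3),"j",np.round(o["joints"],2),"F",np.round(o["force"],1),"op",round(o["opening"],4))
    return p,m
E
python3 -c "
from h import *
tool()
for c in ['top','side']:
    p=arm.capture(c); save(p,c+'2.png')"
```

```text
t 1.45 pos [0.2656 0.5658 0.2313] th 244.85 u -355.9 t -508.3 z 231.3 tz [ 0.  0. -1.] j [-1.2   0.52 -0.04  1.6   0.02  1.02 -0.11] F [-0.9  0.4 -0.2] op 0.0855
```

Call:
apply_moves --motion '[{"tx":-15,"ty":-9,"tz":0,"rx":0,"ry":0,"rz":0},{"tx":-25,"ty":-16,"tz":0,"rx":0,"ry":0,"rz":0},{"tx":-28,"ty":-17,"tz":0,"rx":0,"ry":0,"rz":0},{"tx":-28,"ty":-17,"tz":0,"rx":0,"ry":0,"rz":0},{"tx":-28,"ty":-17,"tz":0,"rx":0,"ry":0,"rz":0},{"tx":-28,"ty":-17,"tz":0,"rx":0,"ry":0,"rz":0},{"tx":-28,"ty":-17,"tz":0,"rx":0,"ry":0,"rz":0},{"tx":-28,"ty":-17,"tz":0,"rx":0,"ry":0,"rz":0},{"tx":-28,"ty":-17,"tz":0,"rx":0,"ry":0,"rz":0},{"tx":-28,"ty":-17,"tz":0,"rx":0,"ry":0,"rz":0}]' --fingers 1 --squeeze 20

```text
t: 2.38
tool_pos: [0.4369, 0.306, 0.2315]
tcp_rot: [0.218, 0.976, 0.0, 0.0]
force: [0.6, 1.2, 0.5]
opening: 0.0003
```

Call:
apply_moves --motion '[{"tx":-28,"ty":-17,"tz":0,"rx":0,"ry":0,"rz":0},{"tx":-28,"ty":-17,"tz":0,"rx":0,"ry":0,"rz":0},{"tx":-28,"ty":-17,"tz":0,"rx":0,"ry":0,"rz":0},{"tx":-28,"ty":-17,"tz":0,"rx":0,"ry":0,"rz":0},{"tx":-28,"ty":-17,"tz":0,"rx":0,"ry":0,"rz":0},{"tx":-28,"ty":-17,"tz":0,"rx":0,"ry":0,"rz":0},{"tx":-28,"ty":-18,"tz":0,"rx":0,"ry":0,"rz":0},{"tx":-20,"ty":-15,"tz":0,"rx":0,"ry":0,"rz":0},{"tx":-8,"ty":-9,"tz":0,"rx":0,"ry":0,"rz":0},{"tx":0,"ty":0,"tz":0,"rx":0,"ry":0,"rz":7}]'

```text
t: 3.22
tool_pos: [0.5783, 0.0785, 0.2312]
tcp_rot: [0.277, 0.961, -0.0, 0.0]
force: [-0.6, -0.5, -0.1]
opening: 0.0001
```

Call:
apply_moves --motion '[{"tx":0,"ty":0,"tz":0,"rx":0,"ry":0,"rz":7},{"tx":0,"ty":0,"tz":0,"rx":0,"ry":0,"rz":7},{"tx":0,"ty":0,"tz":0,"rx":0,"ry":0,"rz":7},{"tx":0,"ty":0,"tz":0,"rx":0,"ry":0,"rz":7},{"tx":0,"ty":0,"tz":0,"rx":0,"ry":0,"rz":7},{"tx":0,"ty":0,"tz":0,"rx":0,"ry":0,"rz":7},{"tx":0,"ty":0,"tz":0,"rx":0,"ry":0,"rz":7},{"tx":0,"ty":0,"tz":0,"rx":0,"ry":0,"rz":7},{"tx":0,"ty":0,"tz":0,"rx":0,"ry":0,"rz":7},{"tx":0,"ty":0,"tz":0,"rx":0,"ry":0,"rz":7}]'

```text
t: 4.05
tool_pos: [0.5773, 0.0825, 0.2314]
tcp_rot: [0.78, 0.626, 0.0, -0.0]
force: [0.9, 1.6, 0.6]
opening: -0.0002
```

Call:
apply_moves --motion '[{"tx":0,"ty":0,"tz":0,"rx":0,"ry":0,"rz":7},{"tx":0,"ty":0,"tz":0,"rx":0,"ry":0,"rz":7},{"tx":0,"ty":0,"tz":0,"rx":0,"ry":0,"rz":7},{"tx":0,"ty":0,"tz":0,"rx":0,"ry":0,"rz":7},{"tx":0,"ty":0,"tz":0,"rx":0,"ry":0,"rz":7},{"tx":0,"ty":0,"tz":0,"rx":0,"ry":0,"rz":7},{"tx":0,"ty":0,"tz":0,"rx":0,"ry":0,"rz":7},{"tx":0,"ty":0,"tz":0,"rx":0,"ry":0,"rz":3},{"tx":0,"ty":0,"tz":0,"rx":0,"ry":0,"rz":0}]'

```text
t: 4.8
tool_pos: [0.5773, 0.0827, 0.2312]
tcp_rot: [0.975, 0.223, -0.0, -0.0]
force: [-0.1, -0.2, 0.5]
opening: 0.0
```

```bash
python3 -c "
from h import *
tool()
for c in ['top','side']:
    p=arm.capture(c); save(p,c+'3.png')"
```

```text
t 4.80 pos [0.5773 0.0827 0.2312] th 115.72 u 48.4 t -26.5 z 231.2 tz [-0.  0. -1.] j [-0.7   0.54  0.66  1.74 -0.39  1.   -1.01] F [-0.1 -0.2  0.5] op 0.0
```

View pics/side3.png

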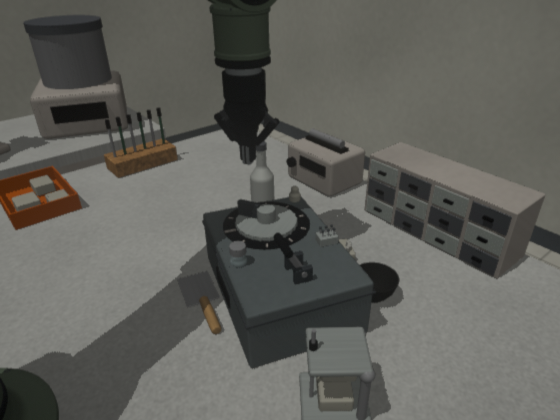

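View pics/top3.png

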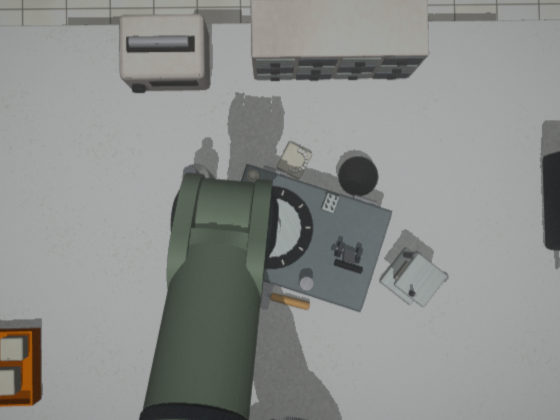

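Call:
apply_moves --motion '[{"tx":0,"ty":2,"tz":15,"rx":0,"ry":0,"rz":0},{"tx":0,"ty":1,"tz":25,"rx":0,"ry":0,"rz":0},{"tx":0,"ty":0,"tz":25,"rx":0,"ry":0,"rz":0},{"tx":0,"ty":0,"tz":18,"rx":0,"ry":0,"rz":0},{"tx":0,"ty":0,"tz":7,"rx":0,"ry":0,"rz":0},{"tx":0,"ty":0,"tz":3,"rx":0,"ry":0,"rz":0},{"tx":0,"ty":0,"tz":0,"rx":0,"ry":0,"rz":0}]'

```text
t: 5.48
tool_pos: [0.5791, 0.0795, 0.1385]
tcp_rot: [0.975, 0.224, -0.0, -0.0]
force: [0.1, -0.4, 0.6]
opening: 0.0002
```

```bash
python3 -c "
from h import *
tool()
p=arm.capture('side'); save(p,'side4.png'); x=p['image'][120:290,180:340]; cv2.imwrite('pics/side4c.png',cv2.resize(x[...,::-1],None,fx=3.5,fy=3.5))"
```

```text
t 5.48 pos [0.5791 0.0795 0.1385] th 115.90 u 44.7 t -26.8 z 138.5 tz [-0.  0. -1.] j [-0.63  0.65  0.58  1.81 -0.47  0.82 -0.93] F [ 0.1 -0.4  0.6] op 0.0002
```

View pics/side4c.png

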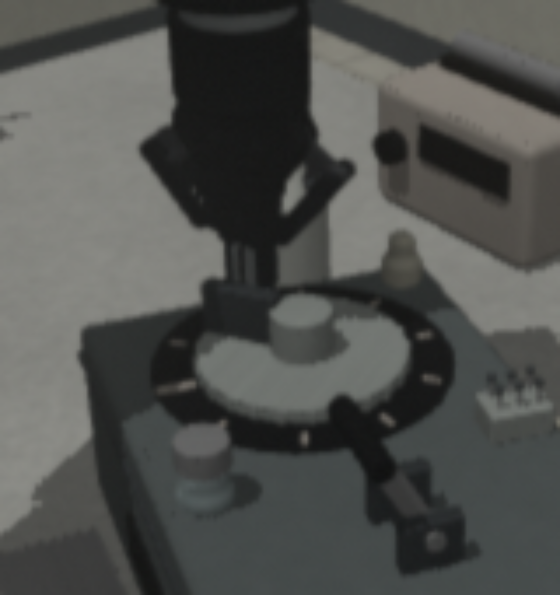

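Call:
apply_moves --motion '[{"tx":-4,"ty":0,"tz":0,"rx":0,"ry":0,"rz":0},{"tx":-4,"ty":0,"tz":0,"rx":0,"ry":0,"rz":0},{"tx":-1.8,"ty":0,"tz":0,"rx":0,"ry":0,"rz":0},{"tx":-2.38,"ty":-0.84,"tz":0,"rx":0,"ry":0,"rz":-3},{"tx":-3.99,"ty":-1.31,"tz":0,"rx":0,"ry":0,"rz":-5},{"tx":-3.99,"ty":-1.31,"tz":0,"rx":0,"ry":0,"rz":-5},{"tx":-3.99,"ty":-1.31,"tz":0,"rx":0,"ry":0,"rz":-5},{"tx":-3.99,"ty":-1.31,"tz":0,"rx":0,"ry":0,"rz":-5},{"tx":-3.99,"ty":-1.31,"tz":0,"rx":0,"ry":0,"rz":-5},{"tx":-3.99,"ty":-1.31,"tz":0,"rx":0,"ry":0,"rz":-5}]'

```text
t: 6.37
tool_pos: [0.5446, 0.0656, 0.1388]
tcp_rot: [0.87, 0.493, 0.0, -0.0]
force: [-0.3, 2.4, 0.9]
opening: 0.0004
```

```bash
python3 -c "
from h import *
tool()
p=arm.capture('side'); save(p,'side5.png'); x=p['image'][120:290,180:340]; cv2.imwrite('pics/side5c.png',cv2.resize(x[...,::-1],None,fx=3.5,fy=3.5))"
```

```text
t 6.37 pos [0.5446 0.0656 0.1388] th 149.14 u 45.2 t -17.3 z 138.8 tz [ 0.001  0.001 -1.   ] j [-0.53  0.56  0.43  1.9  -0.33  0.74 -0.45] F [-0.3  2.4  0.9] op 0.0004
```

View pics/side5c.png

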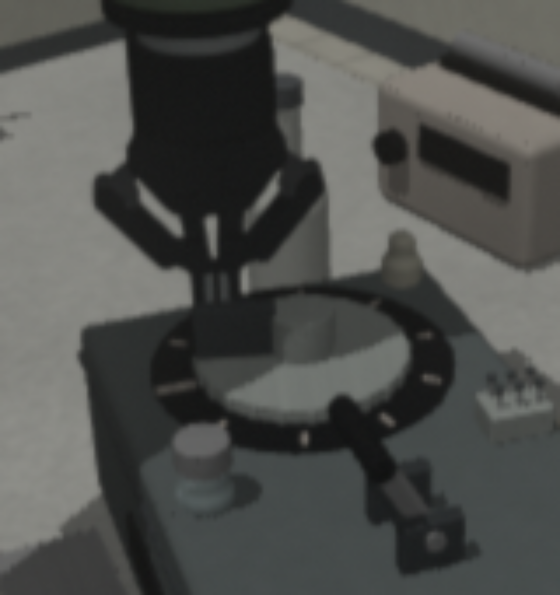

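Call:
apply_moves --motion '[{"tx":-3.99,"ty":-1.31,"tz":0,"rx":0,"ry":0,"rz":-5},{"tx":-3.99,"ty":-1.31,"tz":0,"rx":0,"ry":0,"rz":-5},{"tx":-3.99,"ty":-1.31,"tz":0,"rx":0,"ry":0,"rz":-5},{"tx":-3.99,"ty":-1.31,"tz":0,"rx":0,"ry":0,"rz":-5},{"tx":-3.99,"ty":-1.31,"tz":0,"rx":0,"ry":0,"rz":-5},{"tx":-3.99,"ty":-1.31,"tz":0,"rx":0,"ry":0,"rz":-5},{"tx":-3.99,"ty":-1.31,"tz":0,"rx":0,"ry":0,"rz":-5},{"tx":-3.99,"ty":-1.31,"tz":0,"rx":0,"ry":0,"rz":-5},{"tx":-3.99,"ty":-1.31,"tz":0,"rx":0,"ry":0,"rz":-5},{"tx":-3.99,"ty":-1.31,"tz":0,"rx":0,"ry":0,"rz":-5}]'

```text
t: 7.25
tool_pos: [0.5261, 0.0289, 0.1386]
tcp_rot: [0.581, 0.814, -0.0, -0.0]
force: [-1.6, 1.1, 0.7]
opening: -0.0004
```

```bash
python3 -c "
from h import *
tool()"
```

```text
t 7.25 pos [0.5261 0.0289 0.1386] th 198.98 u 45.4 t -17.0 z 138.6 tz [-0.  0. -1.] j [-0.31  0.5   0.19  1.95 -0.14  0.7   0.3 ] F [-1.6  1.1  0.7] op -0.0004
```

Call:
apply_moves --motion '[{"tx":-3.99,"ty":-1.31,"tz":0,"rx":0,"ry":0,"rz":-5},{"tx":-3.99,"ty":-1.31,"tz":0,"rx":0,"ry":0,"rz":-5},{"tx":-3.99,"ty":-1.31,"tz":0,"rx":0,"ry":0,"rz":-5},{"tx":-3.99,"ty":-1.31,"tz":0,"rx":0,"ry":0,"rz":-5},{"tx":-3.99,"ty":-1.31,"tz":0,"rx":0,"ry":0,"rz":-5},{"tx":-3.99,"ty":-1.31,"tz":0,"rx":0,"ry":0,"rz":-5},{"tx":-3.99,"ty":-1.31,"tz":0,"rx":0,"ry":0,"rz":-5},{"tx":-3.99,"ty":-1.31,"tz":0,"rx":0,"ry":0,"rz":-5},{"tx":-3.99,"ty":-1.31,"tz":0,"rx":0,"ry":0,"rz":-5},{"tx":-3.99,"ty":-1.31,"tz":0,"rx":0,"ry":0,"rz":-5}]'

```text
t: 8.08
tool_pos: [0.5422, -0.0089, 0.1385]
tcp_rot: [0.183, 0.983, -0.0, -0.0]
force: [-1.3, 0.2, 0.6]
opening: -0.0001
```

Call:
apply_moves --motion '[{"tx":-3.99,"ty":-1.31,"tz":0,"rx":0,"ry":0,"rz":-5},{"tx":-3.99,"ty":-1.31,"tz":0,"rx":0,"ry":0,"rz":-5},{"tx":-3.99,"ty":-1.31,"tz":0,"rx":0,"ry":0,"rz":-5},{"tx":-3.99,"ty":-1.31,"tz":0,"rx":0,"ry":0,"rz":-5},{"tx":-3.99,"ty":-1.31,"tz":0,"rx":0,"ry":0,"rz":-5},{"tx":-3.99,"ty":-1.31,"tz":0,"rx":0,"ry":0,"rz":-5},{"tx":-2.38,"ty":-0.84,"tz":0,"rx":0,"ry":0,"rz":-3},{"tx":0,"ty":0,"tz":0,"rx":0,"ry":0,"rz":0}]'

```text
t: 8.75
tool_pos: [0.5674, -0.0206, 0.1384]
tcp_rot: [-0.103, 0.995, -0.0, -0.0]
force: [0.3, 0.7, 0.7]
opening: -0.0003
```

```bash
python3 -c "
from h import *
tool()
p=arm.capture('side'); save(p,'side6.png'); x=p['image'][120:290,180:340]; cv2.imwrite('pics/side6c.png',cv2.resize(x[...,::-1],None,fx=3.5,fy=3.5))
print([w(p,d['at']) for d in arm.pinpoint(p,'wing')])
p=arm.capture('top'); save(p,'top6.png'); x=p['image'][160:290,200:410]; cv2.imwrite('pics/top6c.png',cv2.resize(x[...,::-1],None,fx=3.5,fy=3.5))
"
```

```text
t 8.75 pos [ 0.5674 -0.0206  0.1384] th 281.87 u 45.7 t -16.9 z 138.4 tz [-0. -0. -1.] j [ 0.07  0.55 -0.2   1.83  0.15  0.77  1.58] F [0.3 0.7 0.7] op -0.0003
[array([ 0.58249768, -0.01838313,  0.14321978])]
```

View pics/side6c.png

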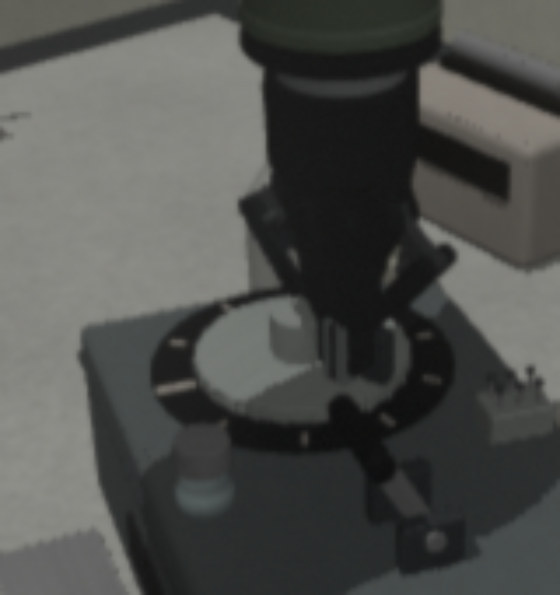

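View pics/top6c.png

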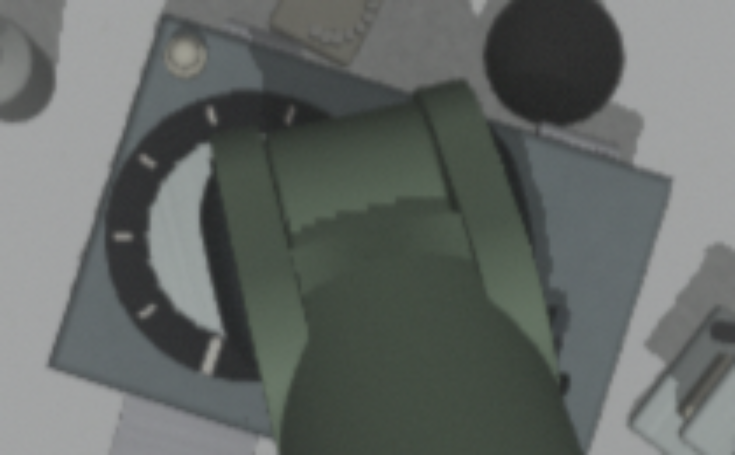

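Call:
apply_moves --motion '[{"tx":-3.18,"ty":-1.08,"tz":0,"rx":0,"ry":0,"rz":-4},{"tx":-3.18,"ty":-1.08,"tz":0,"rx":0,"ry":0,"rz":-4},{"tx":-3.18,"ty":-1.08,"tz":0,"rx":0,"ry":0,"rz":-4},{"tx":-3.18,"ty":-1.08,"tz":0,"rx":0,"ry":0,"rz":-4},{"tx":-2.38,"ty":-0.83,"tz":0,"rx":0,"ry":0,"rz":-3},{"tx":-1.58,"ty":-0.57,"tz":0,"rx":0,"ry":0,"rz":-2},{"tx":-1.18,"ty":-0.43,"tz":0,"rx":0,"ry":0,"rz":-1.5},{"tx":0,"ty":0,"tz":0,"rx":0,"ry":0,"rz":0},{"tx":0,"ty":0,"tz":0,"rx":0,"ry":0,"rz":0}]'

```text
t: 9.65
tool_pos: [0.5858, -0.0194, 0.1383]
tcp_rot: [-0.294, 0.956, -0.0, 0.0]
force: [0.1, 0.7, -0.9]
opening: -0.0
```

```bash
python3 -c "
from h import *
tool()
p=arm.capture('side'); save(p,'side7.png'); x=p['image'][170:270,200:330]; cv2.imwrite('pics/side7c.png',cv2.resize(x[...,::-1],None,fx=5,fy=5))
print([w(p,d['at']) for d in arm.pinpoint(p,'wing')])
tool()
"
```

```text
t 9.65 pos [ 0.5858 -0.0194  0.1383] th 304.25 u 45.2 t -17.1 z 138.3 tz [ 0. -0. -1.] j [ 0.14  0.59 -0.29  1.78  0.22  0.81  1.9 ] F [ 0.1  0.7 -0.9] op -0.0
[array([ 0.59770416, -0.00804672,  0.14193081]), array([ 0.45535673, -0.03983914,  0.12283574])]
t 9.75 pos [ 0.5859 -0.0194  0.1383] th 304.27 u 45.2 t -17.1 z 138.3 tz [ 0. -0. -1.] j [ 0.14  0.59 -0.29  1.78  0.22  0.81  1.91] F [-0.4  0.1  0. ] op 0.0
```

View pics/side7c.png

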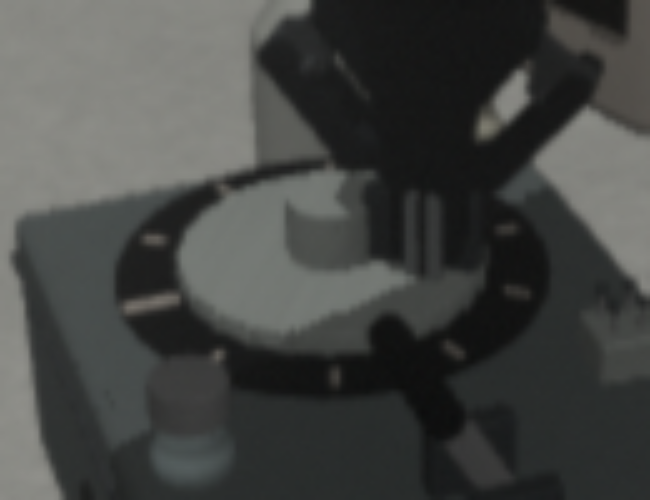

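Call:
apply_moves --motion '[{"tx":4,"ty":0,"tz":0,"rx":0,"ry":0,"rz":0},{"tx":0,"ty":0,"tz":-18,"rx":0,"ry":0,"rz":0},{"tx":0,"ty":0,"tz":-18,"rx":0,"ry":0,"rz":0},{"tx":-16,"ty":0,"tz":0,"rx":0,"ry":0,"rz":0},{"tx":-18,"ty":0,"tz":0,"rx":0,"ry":0,"rz":0},{"tx":-14,"ty":0,"tz":0,"rx":0,"ry":0,"rz":0},{"tx":0,"ty":0,"tz":0,"rx":0,"ry":0,"rz":0},{"tx":0,"ty":0,"tz":18,"rx":0,"ry":0,"rz":0},{"tx":0,"ty":0,"tz":16,"rx":0,"ry":0,"rz":0},{"tx":0,"ty":0,"tz":2,"rx":0,"ry":0,"rz":0}]'

```text
t: 10.58
tool_pos: [0.6205, 0.0049, 0.1359]
tcp_rot: [-0.295, 0.955, 0.0, -0.002]
force: [0.1, 0.8, -0.4]
opening: -0.0003
```

```bash
python3 -c "
from h import *
tool()
p=arm.capture('side'); save(p,'side8.png'); x=p['image'][170:270,200:330]; cv2.imwrite('pics/side8c.png',cv2.resize(x[...,::-1],None,fx=5,fy=5))
print([w(p,d['at']) for d in arm.pinpoint(p,'wing')])
"
```

```text
t 10.58 pos [0.6205 0.0049 0.1359] th 304.33 u 44.7 t 25.2 z 135.9 tz [-0.003 -0.    -1.   ] j [ 0.09  0.64 -0.29  1.68  0.23  0.86  1.88] F [ 0.1  0.8 -0.4] op -0.0003
[array([ 0.59816079, -0.00751458,  0.14326059])]
```

View pics/side8c.png

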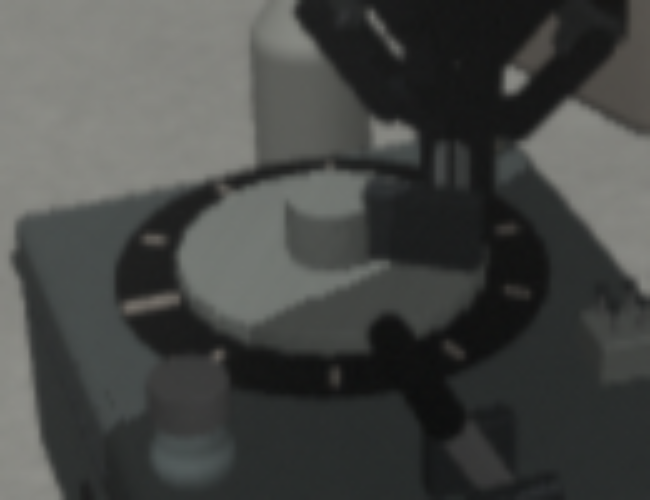

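Call:
apply_moves --motion '[{"tx":4,"ty":0,"tz":0,"rx":0,"ry":0,"rz":0},{"tx":3.5,"ty":0,"tz":0,"rx":0,"ry":0,"rz":0},{"tx":2.38,"ty":-0.83,"tz":0,"rx":0,"ry":0,"rz":3},{"tx":3.99,"ty":-1.31,"tz":0,"rx":0,"ry":0,"rz":5},{"tx":3.99,"ty":-1.31,"tz":0,"rx":0,"ry":0,"rz":5},{"tx":3.99,"ty":-1.31,"tz":0,"rx":0,"ry":0,"rz":5},{"tx":3.99,"ty":-1.31,"tz":0,"rx":0,"ry":0,"rz":5},{"tx":3.99,"ty":-1.31,"tz":0,"rx":0,"ry":0,"rz":5},{"tx":3.99,"ty":-1.31,"tz":0,"rx":0,"ry":0,"rz":5},{"tx":3.99,"ty":-1.31,"tz":0,"rx":0,"ry":0,"rz":5}]'

```text
t: 11.52
tool_pos: [0.5909, -0.018, 0.1394]
tcp_rot: [0.034, 0.999, -0.0, 0.001]
force: [1.0, -1.8, 0.5]
opening: 0.0001
```

```bash
python3 -c "
from h import *
tool()
"
```

```text
t 11.52 pos [ 0.5909 -0.018   0.1394] th 266.07 u 44.4 t 19.5 z 139.4 tz [ 0.002 -0.    -1.   ] j [ 0.02  0.58 -0.12  1.77  0.09  0.8   1.35] F [ 1.  -1.8  0.5] op 0.0001
```

Call:
apply_moves --motion '[{"tx":4.8,"ty":-1.31,"tz":0,"rx":0,"ry":0,"rz":5},{"tx":4.8,"ty":-1.31,"tz":0,"rx":0,"ry":0,"rz":5},{"tx":4.8,"ty":-1.31,"tz":0,"rx":0,"ry":0,"rz":5},{"tx":3.99,"ty":-1.31,"tz":0,"rx":0,"ry":0,"rz":5},{"tx":3.99,"ty":-1.31,"tz":0,"rx":0,"ry":0,"rz":5},{"tx":3.99,"ty":-1.31,"tz":0,"rx":0,"ry":0,"rz":5},{"tx":3.99,"ty":-1.31,"tz":0,"rx":0,"ry":0,"rz":5},{"tx":3.99,"ty":-1.31,"tz":0,"rx":0,"ry":0,"rz":5},{"tx":3.99,"ty":-1.31,"tz":0,"rx":0,"ry":0,"rz":5},{"tx":3.99,"ty":-1.31,"tz":0,"rx":0,"ry":0,"rz":5}]'

```text
t: 12.35
tool_pos: [0.5482, -0.0117, 0.1393]
tcp_rot: [0.453, 0.891, 0.001, 0.001]
force: [2.0, -0.9, 0.1]
opening: -0.0002
```

Call:
apply_moves --motion '[{"tx":3.99,"ty":-1.31,"tz":0,"rx":0,"ry":0,"rz":5},{"tx":3.99,"ty":-1.31,"tz":0,"rx":0,"ry":0,"rz":5},{"tx":3.99,"ty":-1.31,"tz":0,"rx":0,"ry":0,"rz":5},{"tx":3.99,"ty":-1.31,"tz":0,"rx":0,"ry":0,"rz":5},{"tx":3.99,"ty":-1.31,"tz":0,"rx":0,"ry":0,"rz":5},{"tx":3.99,"ty":-1.31,"tz":0,"rx":0,"ry":0,"rz":5},{"tx":3.99,"ty":-1.31,"tz":0,"rx":0,"ry":0,"rz":5},{"tx":3.99,"ty":-1.31,"tz":0,"rx":0,"ry":0,"rz":5},{"tx":3.99,"ty":-1.31,"tz":0,"rx":0,"ry":0,"rz":5},{"tx":3.99,"ty":-1.31,"tz":0,"rx":0,"ry":0,"rz":5}]'

```text
t: 13.18
tool_pos: [0.5266, 0.023, 0.1392]
tcp_rot: [0.788, 0.616, 0.001, 0.0]
force: [-0.2, -2.1, 0.8]
opening: -0.0002
```

```bash
python3 -c "
from h import *
tool()
"
```

```text
t 13.18 pos [0.5266 0.023  0.1392] th 166.07 u 45.4 t 16.0 z 139.2 tz [ 0.002  0.001 -1.   ] j [-0.41  0.52  0.35  1.96 -0.26  0.71 -0.15] F [-0.2 -2.1  0.8] op -0.0002
```

Call:
apply_moves --motion '[{"tx":3.99,"ty":-1.31,"tz":0,"rx":0,"ry":0,"rz":5},{"tx":3.99,"ty":-1.31,"tz":0,"rx":0,"ry":0,"rz":5},{"tx":3.99,"ty":-1.31,"tz":0,"rx":0,"ry":0,"rz":5},{"tx":3.99,"ty":-1.31,"tz":0,"rx":0,"ry":0,"rz":5},{"tx":3.99,"ty":-1.31,"tz":0,"rx":0,"ry":0,"rz":5},{"tx":3.99,"ty":-1.31,"tz":0,"rx":0,"ry":0,"rz":5},{"tx":3.99,"ty":-1.31,"tz":0,"rx":0,"ry":0,"rz":5},{"tx":3.99,"ty":-1.31,"tz":0,"rx":0,"ry":0,"rz":5},{"tx":3.99,"ty":-1.31,"tz":0,"rx":0,"ry":0,"rz":5},{"tx":3.99,"ty":-1.31,"tz":0,"rx":0,"ry":0,"rz":5}]'

```text
t: 14.02
tool_pos: [0.539, 0.0619, 0.139]
tcp_rot: [0.974, 0.226, 0.0, -0.0]
force: [-0.8, -2.0, 0.2]
opening: -0.0002
```

Call:
apply_moves --motion '[{"tx":2.38,"ty":-0.83,"tz":0,"rx":0,"ry":0,"rz":3},{"tx":2.38,"ty":-0.83,"tz":0,"rx":0,"ry":0,"rz":3},{"tx":0,"ty":0,"tz":0,"rx":0,"ry":0,"rz":0}]'

```text
t: 14.27
tool_pos: [0.5428, 0.0658, 0.1388]
tcp_rot: [0.984, 0.175, 0.0, -0.0]
force: [-0.3, -0.0, -0.3]
opening: 0.0
```

```bash
python3 -c "
from h import *
tool()
p=arm.capture('side'); save(p,'side9.png'); x=p['image'][170:270,200:330]; cv2.imwrite('pics/side9c.png',cv2.resize(x[...,::-1],None,fx=5,fy=5))
print([w(p,d['at']) for d in arm.pinpoint(p,'wing')])
"
```

```text
t 14.27 pos [0.5428 0.0658 0.1388] th 110.21 u 46.8 t 16.6 z 138.8 tz [ 0.001  0.001 -1.   ] j [-0.66  0.61  0.61  1.91 -0.49  0.77 -0.99] F [-0.3 -0.  -0.3] op 0.0
[array([0.55835312, 0.07087067, 0.14197921]), array([0.67916005, 0.06243985, 0.11793952])]
```

View pics/side9c.png

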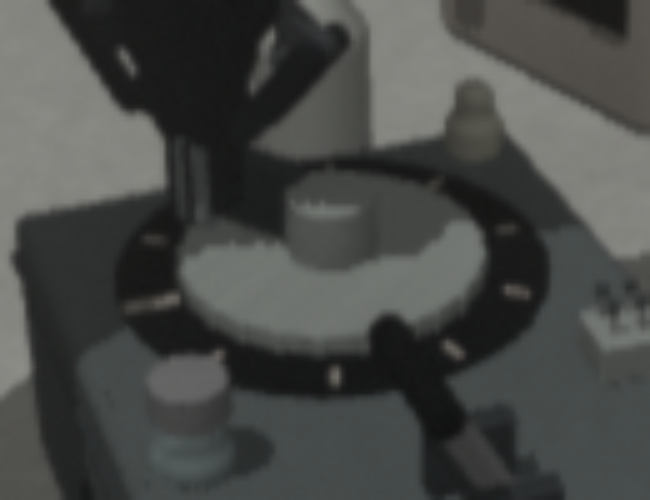

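Call:
apply_moves --motion '[{"tx":3.18,"ty":-1.08,"tz":0,"rx":0,"ry":0,"rz":4},{"tx":3.18,"ty":-1.0,"tz":0,"rx":0,"ry":0,"rz":4},{"tx":3.18,"ty":-1.0,"tz":0,"rx":0,"ry":0,"rz":4},{"tx":3.18,"ty":-1.0,"tz":0,"rx":0,"ry":0,"rz":4},{"tx":2.38,"ty":-0.8,"tz":0,"rx":0,"ry":0,"rz":3},{"tx":1.18,"ty":-0.4,"tz":0,"rx":0,"ry":0,"rz":1.5},{"tx":0,"ty":0,"tz":0,"rx":0,"ry":0,"rz":0},{"tx":0,"ty":0,"tz":0,"rx":0,"ry":0,"rz":0}]'

```text
t: 15.03
tool_pos: [0.5573, 0.0739, 0.1384]
tcp_rot: [1.0, -0.0, 0.0, -0.0]
force: [-0.1, 0.3, 1.0]
opening: -0.0
```

```bash
python3 -c "
from h import *
tool()
p=arm.capture('side'); save(p,'side10.png'); x=p['image'][170:270,200:330]; cv2.imwrite('pics/side10c.png',cv2.resize(x[...,::-1],None,fx=5,fy=5))
print([w(p,d['at']) for d in arm.pinpoint(p,'wing')])
"
```

```text
t 15.03 pos [0.5573 0.0739 0.1384] th 89.98 u 46.3 t 17.2 z 138.4 tz [ 0.  0. -1.] j [-0.72  0.66  0.71  1.88 -0.58  0.82 -1.28] F [-0.1  0.3  1. ] op -0.0
[array([0.57316618, 0.07289701, 0.14168416])]
```

View pics/side10c.png

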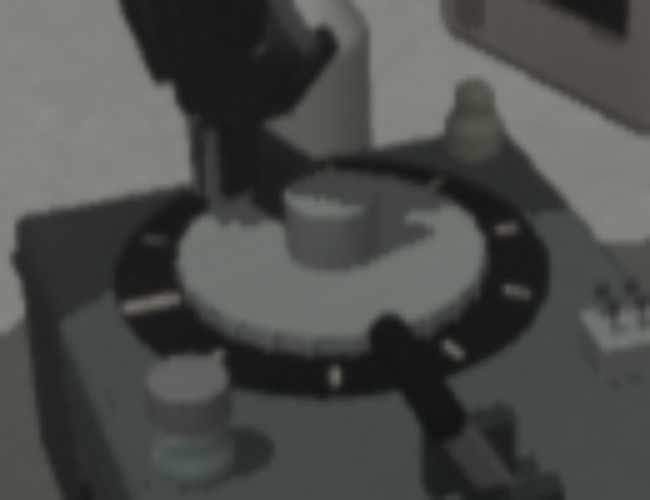

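Call:
apply_moves --motion '[{"tx":-4,"ty":0,"tz":0,"rx":0,"ry":0,"rz":0},{"tx":0,"ty":0,"tz":-18,"rx":0,"ry":0,"rz":0},{"tx":0,"ty":0,"tz":-18,"rx":0,"ry":0,"rz":0},{"tx":16,"ty":0,"tz":0,"rx":0,"ry":0,"rz":0},{"tx":18,"ty":0.5,"tz":0,"rx":0,"ry":0,"rz":0},{"tx":14,"ty":0.5,"tz":0,"rx":0,"ry":0,"rz":0},{"tx":0,"ty":0,"tz":0,"rx":0,"ry":0,"rz":0},{"tx":0,"ty":0,"tz":18,"rx":0,"ry":0,"rz":0},{"tx":0,"ty":0,"tz":18,"rx":0,"ry":0,"rz":0},{"tx":0,"ty":0,"tz":0,"rx":0,"ry":0,"rz":0}]'

```text
t: 15.97
tool_pos: [0.5994, 0.0729, 0.1357]
tcp_rot: [1.0, -0.001, -0.002, 0.0]
force: [-0.7, 0.5, 0.8]
opening: -0.0002
```

```bash
python3 -c "
from h import *
tool()
p=arm.capture('side'); save(p,'side11.png'); x=p['image'][170:270,200:330]; cv2.imwrite('pics/side11c.png',cv2.resize(x[...,::-1],None,fx=5,fy=5))
print([w(p,d['at']) for d in arm.pinpoint(p,'wing')])
"
```

```text
t 15.97 pos [0.5994 0.0729 0.1357] th 89.88 u 45.3 t -24.8 z 135.7 tz [-0.004 -0.001 -1.   ] j [-0.67  0.72  0.7   1.76 -0.59  0.88 -1.28] F [-0.7  0.5  0.8] op -0.0002
[array([0.5728844 , 0.07445129, 0.14048216])]
```

View pics/side11c.png

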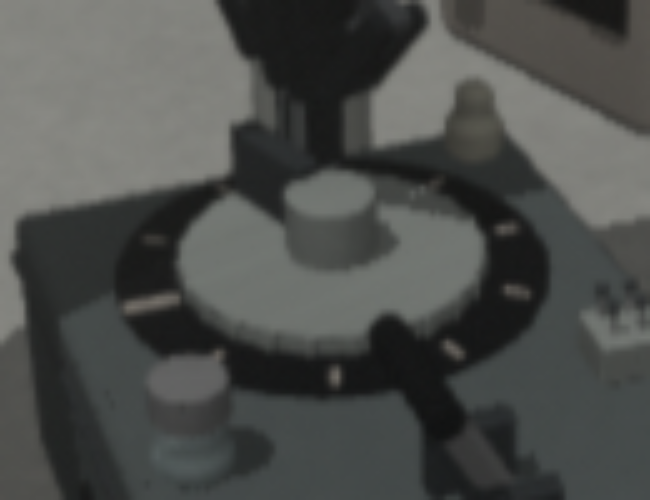

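Call:
apply_moves --motion '[{"tx":-4,"ty":0,"tz":0,"rx":0,"ry":0,"rz":0},{"tx":-4,"ty":0,"tz":0,"rx":0,"ry":0,"rz":0},{"tx":-1.8,"ty":0,"tz":0,"rx":0,"ry":0,"rz":0},{"tx":-2.38,"ty":-0.84,"tz":0,"rx":0,"ry":0,"rz":-3},{"tx":-3.99,"ty":-1.31,"tz":0,"rx":0,"ry":0,"rz":-5},{"tx":-3.99,"ty":-1.31,"tz":0,"rx":0,"ry":0,"rz":-5},{"tx":-3.99,"ty":-1.31,"tz":0,"rx":0,"ry":0,"rz":-5},{"tx":-3.99,"ty":-1.31,"tz":0,"rx":0,"ry":0,"rz":-5},{"tx":-3.99,"ty":-1.31,"tz":0,"rx":0,"ry":0,"rz":-5},{"tx":-3.99,"ty":-1.31,"tz":0,"rx":0,"ry":0,"rz":-5}]'

```text
t: 16.9
tool_pos: [0.5642, 0.0754, 0.139]
tcp_rot: [0.958, 0.285, 0.001, -0.0]
force: [0.8, 1.6, -0.1]
opening: 0.0002
```

Call:
apply_moves --motion '[{"tx":-3.99,"ty":-1.31,"tz":0,"rx":0,"ry":0,"rz":-5},{"tx":-3.99,"ty":-1.31,"tz":0,"rx":0,"ry":0,"rz":-5},{"tx":-3.99,"ty":-1.31,"tz":0,"rx":0,"ry":0,"rz":-5},{"tx":-3.99,"ty":-1.31,"tz":0,"rx":0,"ry":0,"rz":-5},{"tx":-3.99,"ty":-1.31,"tz":0,"rx":0,"ry":0,"rz":-5},{"tx":-3.99,"ty":-1.31,"tz":0,"rx":0,"ry":0,"rz":-5},{"tx":-3.99,"ty":-1.31,"tz":0,"rx":0,"ry":0,"rz":-5},{"tx":-3.99,"ty":-1.31,"tz":0,"rx":0,"ry":0,"rz":-5},{"tx":-3.99,"ty":-1.31,"tz":0,"rx":0,"ry":0,"rz":-5},{"tx":-3.99,"ty":-1.31,"tz":0,"rx":0,"ry":0,"rz":-5}]'

```text
t: 17.73
tool_pos: [0.5315, 0.0506, 0.1388]
tcp_rot: [0.748, 0.663, 0.0, -0.0]
force: [-1.6, 1.4, 0.9]
opening: 0.0001
```

```bash
python3 -c "
from h import *
tool()
"
```

```text
t 17.73 pos [0.5315 0.0506 0.1388] th 173.13 u 45.4 t -17.7 z 138.8 tz [ 0.  0. -1.] j [-0.44  0.53  0.31  1.94 -0.24  0.71 -0.1 ] F [-1.6  1.4  0.9] op 0.0001
```

Remaining ≈ 60°; go 40 and then look.

Call:
apply_moves --motion '[{"tx":-3.99,"ty":-1.31,"tz":0,"rx":0,"ry":0,"rz":-5},{"tx":-3.99,"ty":-1.31,"tz":0,"rx":0,"ry":0,"rz":-5},{"tx":-3.99,"ty":-1.31,"tz":0,"rx":0,"ry":0,"rz":-5},{"tx":-3.99,"ty":-1.31,"tz":0,"rx":0,"ry":0,"rz":-5},{"tx":-3.99,"ty":-1.31,"tz":0,"rx":0,"ry":0,"rz":-5},{"tx":-3.99,"ty":-1.31,"tz":0,"rx":0,"ry":0,"rz":-5},{"tx":-3.99,"ty":-1.31,"tz":0,"rx":0,"ry":0,"rz":-5},{"tx":-2.38,"ty":-0.83,"tz":0,"rx":0,"ry":0,"rz":-3},{"tx":-1.58,"ty":-0.57,"tz":0,"rx":0,"ry":0,"rz":-2},{"tx":0,"ty":0,"tz":0,"rx":0,"ry":0,"rz":0}]'

```text
t: 18.57
tool_pos: [0.5273, 0.0173, 0.1388]
tcp_rot: [0.478, 0.879, 0.0, 0.0]
force: [0.4, -0.0, -0.0]
opening: 0.0001
```

```bash
python3 -c "
from h import *
tool()
p=arm.capture('side'); save(p,'side12.png'); x=p['image'][170:270,200:330]; cv2.imwrite('pics/side12c.png',cv2.resize(x[...,::-1],None,fx=5,fy=5))
print([w(p,d['at']) for d in arm.pinpoint(p,'wing')])
"
```

```text
t 18.57 pos [0.5273 0.0173 0.1388] th 212.94 u 45.3 t -17.0 z 138.8 tz [ 0. -0. -1.] j [-0.24  0.5   0.12  1.95 -0.09  0.7   0.52] F [ 0.4 -0.  -0. ] op 0.0001
[array([0.53287857, 0.00157937, 0.14091476])]
```

View pics/side12c.png

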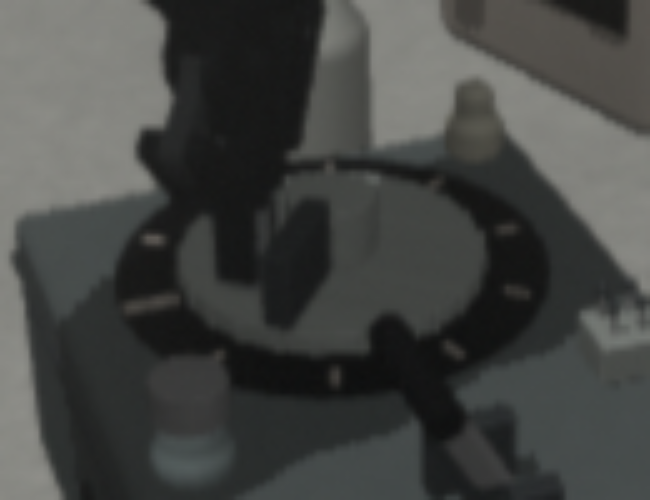

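Call:
apply_moves --motion '[{"tx":-3.18,"ty":-1.08,"tz":0,"rx":0,"ry":0,"rz":-4},{"tx":-3.18,"ty":-1.08,"tz":0,"rx":0,"ry":0,"rz":-4},{"tx":-3.18,"ty":-1.08,"tz":0,"rx":0,"ry":0,"rz":-4},{"tx":-2.38,"ty":-0.83,"tz":0,"rx":0,"ry":0,"rz":-3},{"tx":-2.38,"ty":-0.83,"tz":0,"rx":0,"ry":0,"rz":-3},{"tx":-1.58,"ty":-0.57,"tz":0,"rx":0,"ry":0,"rz":-2},{"tx":0,"ty":0,"tz":0,"rx":0,"ry":0,"rz":0},{"tx":0,"ty":0,"tz":0,"rx":0,"ry":0,"rz":0}]'

```text
t: 19.33
tool_pos: [0.5337, 0.0023, 0.1384]
tcp_rot: [0.319, 0.948, 0.0, 0.0]
force: [-0.2, 0.1, -0.2]
opening: 0.0001
```

```bash
python3 -c "
from h import *
tool()
p=arm.capture('side'); save(p,'side13.png'); x=p['image'][170:270,200:330]; cv2.imwrite('pics/side13c.png',cv2.resize(x[...,::-1],None,fx=5,fy=5))
print([w(p,d['at']) for d in arm.pinpoint(p,'wing')])
"
```

```text
t 19.33 pos [0.5337 0.0023 0.1384] th 232.74 u 44.8 t -17.2 z 138.4 tz [ 0. -0. -1.] j [-0.14  0.5   0.03  1.93 -0.02  0.71  0.83] F [-0.2  0.1 -0.2] op 0.0001
[array([ 0.54111019, -0.01087427,  0.13969515])]
```

View pics/side13c.png

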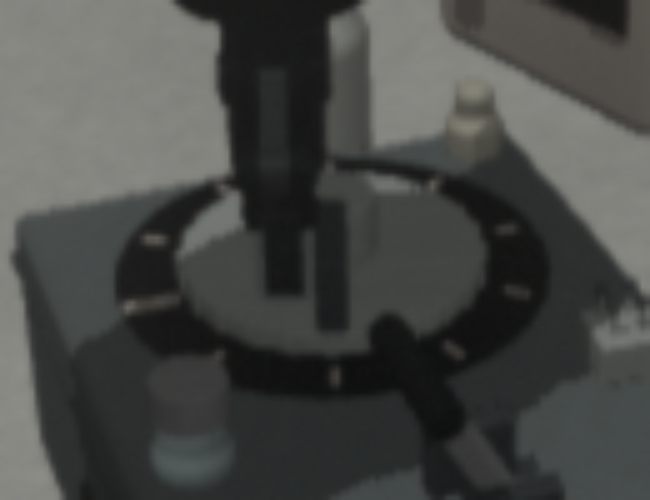

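Call:
apply_moves --motion '[{"tx":3,"ty":0,"tz":0,"rx":0,"ry":0,"rz":0},{"tx":3,"ty":0,"tz":0,"rx":0,"ry":0,"rz":0},{"tx":0,"ty":0,"tz":-15,"rx":0,"ry":0,"rz":0},{"tx":0,"ty":0,"tz":-25,"rx":0,"ry":0,"rz":0},{"tx":0,"ty":0,"tz":-30,"rx":0,"ry":0,"rz":0},{"tx":0,"ty":0,"tz":-25,"rx":0,"ry":0,"rz":0},{"tx":0,"ty":0,"tz":-5,"rx":0,"ry":0,"rz":-6},{"tx":0,"ty":0,"tz":0,"rx":0,"ry":0,"rz":-6},{"tx":0,"ty":0,"tz":0,"rx":0,"ry":0,"rz":-6},{"tx":0,"ty":0,"tz":0,"rx":0,"ry":0,"rz":0}]'

```text
t: 20.27
tool_pos: [0.5287, 0.0061, 0.2385]
tcp_rot: [0.164, 0.987, 0.0, 0.0]
force: [0.2, 0.4, 0.0]
opening: 0.0001
```

```bash
python3 -c "
from h import *
p,m=tool()
d=np.array([.464,-.109])-p[:2]; print(d@m[:2,0],d@m[:2,1])
"
```

```text
t 20.27 pos [0.5287 0.0061 0.2385] th 251.16 u 35.1 t -36.4 z 238.5 tz [ 0.  0. -1.] j [-0.1   0.36 -0.03  1.84  0.01  0.94  1.11] F [0.2 0.4 0. ] op 0.0001
0.024017489064537472 -0.12986242628607933
```

Call:
apply_moves --motion '[{"tx":3,"ty":-15,"tz":0,"rx":0,"ry":0,"rz":0},{"tx":4,"ty":-23,"tz":0,"rx":0,"ry":0,"rz":0},{"tx":5,"ty":-27,"tz":0,"rx":0,"ry":0,"rz":0},{"tx":5,"ty":-27,"tz":0,"rx":0,"ry":0,"rz":0},{"tx":4,"ty":-23,"tz":0,"rx":0,"ry":0,"rz":0},{"tx":3,"ty":-15,"tz":0,"rx":0,"ry":0,"rz":0},{"tx":0,"ty":0,"tz":0,"rx":0,"ry":0,"rz":0}]'

```text
t: 20.85
tool_pos: [0.4619, -0.1117, 0.2383]
tcp_rot: [0.17, 0.985, -0.0, -0.0]
force: [0.5, -0.6, 0.0]
opening: 0.0001
```

```bash
python3 -c "
from h import *
np.set_printoptions(precision=4,suppress=True)
p,m=tool()
q=arm.capture('side'); save(q,'side14.png'); x=q['image'][120:330,180:380]; cv2.imwrite('pics/side14c.png',cv2.resize(x[...,::-1],None,fx=2.8,fy=2.8))
print([w(q,d['at']) for d in arm.pinpoint(q,'wing')],[w(q,d['at']) for d in arm.pinpoint(q,'lever_bar')])
q=arm.capture('top'); save(q,'top14.png'); x=q['image'][160:290,200:410]; cv2.imwrite('pics/top14c.png',cv2.resize(x[...,::-1],None,fx=3.5,fy=3.5))
for n in ['wing','lever_bar','lever_pivot']: print(n,[w(q,d['at']) for d in arm.pinpoint(q,n)])
"
```

```text
t 20.85 pos [ 0.4619 -0.1117  0.2383] th 250.40 u 169.0 t -59.4 z 238.3 tz [-0.001 -0.001 -1.   ] j [ 0.1   0.28  0.02  1.97 -0.01  0.89  1.35] F [ 0.5 -0.6  0. ] op 0.0001
[array([ 0.5446, -0.0104,  0.1434]), array([ 0.5182, -0.1306,  0.1395])] [array([ 0.4912, -0.1217,  0.1911])]
wing [array([ 0.5457, -0.0066,  0.1463])]
lever_bar [array([ 0.495 , -0.118 ,  0.1882])]
lever_pivot [array([ 0.5207, -0.125 ,  0.1408])]
```

View pics/side14c.png

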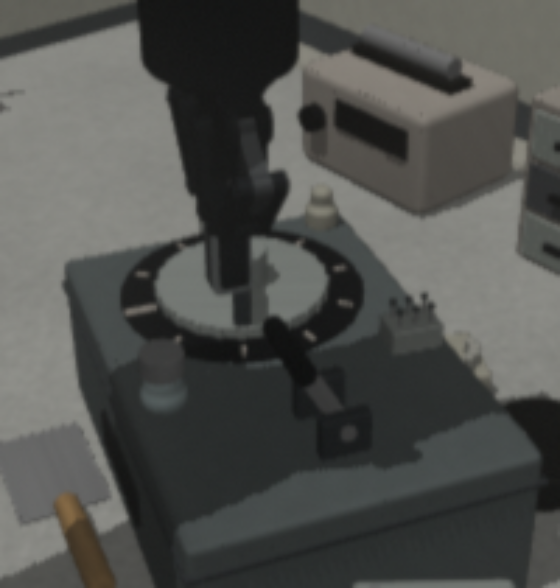

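View pics/top14c.png

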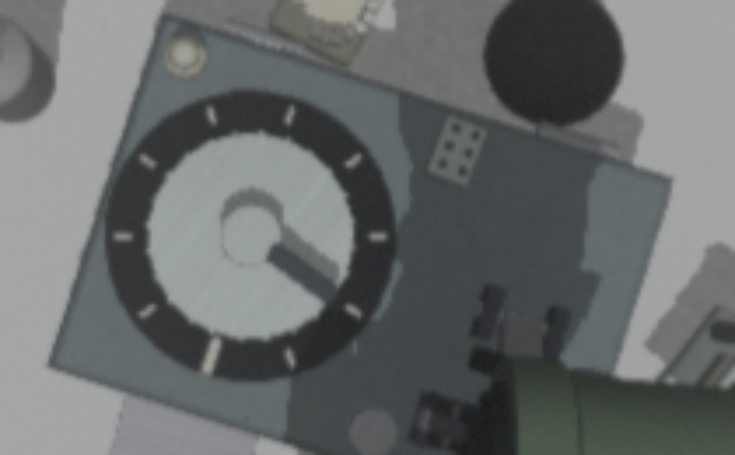

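Call:
apply_moves --motion '[{"tx":0,"ty":3,"tz":15,"rx":0,"ry":0,"rz":0},{"tx":0,"ty":0,"tz":20,"rx":0,"ry":0,"rz":0},{"tx":0,"ty":0,"tz":20,"rx":0,"ry":0,"rz":0},{"tx":0,"ty":0,"tz":11,"rx":0,"ry":0,"rz":0},{"tx":-4,"ty":0,"tz":0,"rx":0,"ry":0,"rz":0},{"tx":-5,"ty":0,"tz":0,"rx":0,"ry":0,"rz":0},{"tx":-4,"ty":0,"tz":0,"rx":0,"ry":0,"rz":0}]'

```text
t: 21.78
tool_pos: [0.478, -0.1106, 0.1731]
tcp_rot: [0.166, 0.986, 0.0, 0.001]
force: [0.5, 0.6, 0.1]
opening: 0.0002
```

Call:
apply_moves --motion '[{"tx":-4,"ty":0,"tz":0,"rx":0,"ry":0,"rz":0},{"tx":-4,"ty":0,"tz":0,"rx":0,"ry":0,"rz":0},{"tx":-4,"ty":0,"tz":0,"rx":0,"ry":0,"rz":0},{"tx":-4,"ty":0,"tz":0,"rx":0,"ry":0,"rz":0},{"tx":-4,"ty":0,"tz":0,"rx":0,"ry":0,"rz":0}]'

```text
t: 22.2
tool_pos: [0.4964, -0.1172, 0.173]
tcp_rot: [0.166, 0.986, 0.0, 0.0]
force: [-2.6, 0.6, 1.7]
opening: -0.0003
```

```bash
python3 -c "
from h import *
np.set_printoptions(precision=4,suppress=True)
p,m=tool()
d=p[:2]-np.array([.5205,-.1283]); print(d@np.array([.945,-.327]))
q=arm.capture('side'); save(q,'side15.png'); x=q['image'][120:330,180:380]; cv2.imwrite('pics/side15c.png',cv2.resize(x[...,::-1],None,fx=2.8,fy=2.8))
"
```

```text
t 22.20 pos [ 0.4964 -0.1172  0.173 ] th 250.85 u 162.4 t -26.3 z 173.0 tz [ 0.001 -0.    -1.   ] j [ 0.11  0.42  0.01  1.96 -0.01  0.76  1.36] F [-2.6  0.6  1.7] op -0.0003
-0.02640401010265735
```

View pics/side15c.png

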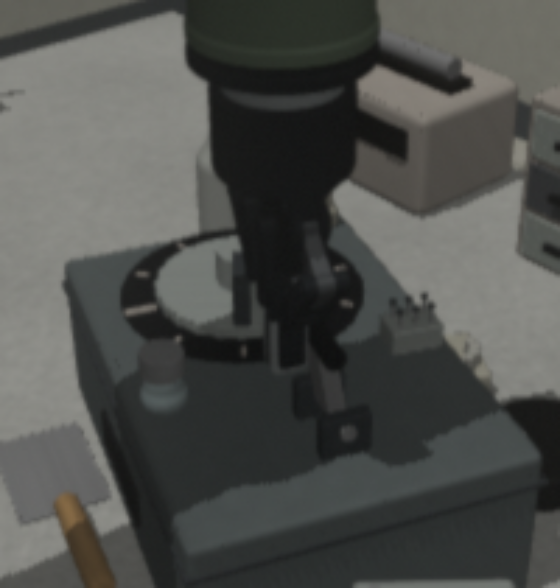

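Call:
apply_moves --motion '[{"tx":-4,"ty":0,"tz":0,"rx":0,"ry":0,"rz":0},{"tx":-4,"ty":0,"tz":0,"rx":0,"ry":0,"rz":0},{"tx":-4,"ty":0,"tz":0,"rx":0,"ry":0,"rz":0},{"tx":-3,"ty":0,"tz":0,"rx":0,"ry":0,"rz":0},{"tx":0,"ty":0,"tz":0,"rx":0,"ry":0,"rz":0}]'

```text
t: 22.67
tool_pos: [0.5106, -0.1222, 0.1723]
tcp_rot: [0.166, 0.986, -0.0, 0.0]
force: [-0.5, -0.5, 0.2]
opening: -0.0001
```

```bash
python3 -c "
from h import *
np.set_printoptions(precision=4,suppress=True)
p,m=tool()
d=p[:2]-np.array([.5205,-.1283]); print(d@np.array([.945,-.327]))
q=arm.capture('side'); save(q,'side16.png'); x=q['image'][120:330,180:380]; cv2.imwrite('pics/side16c.png',cv2.resize(x[...,::-1],None,fx=2.8,fy=2.8))
"
```

```text
t 22.67 pos [ 0.5106 -0.1222  0.1723] th 250.85 u 162.5 t -11.2 z 172.3 tz [ 0. -0. -1.] j [ 0.11  0.44  0.01  1.92 -0.01  0.78  1.37] F [-0.5 -0.5  0.2] op -0.0001
-0.011370990090399139
```

View pics/side16c.png

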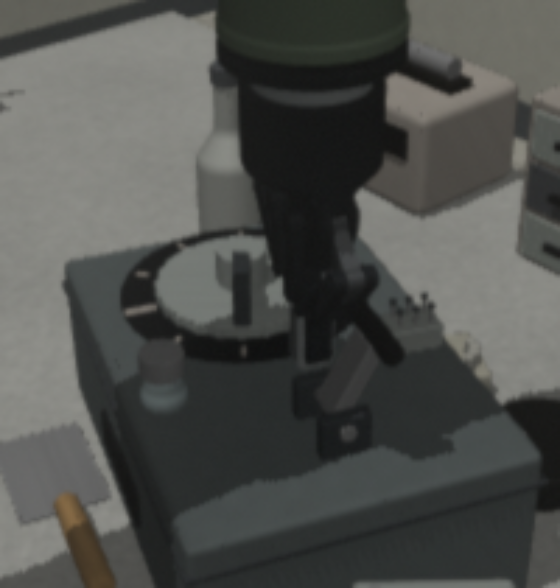

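Call:
apply_moves --motion '[{"tx":6,"ty":0,"tz":0,"rx":0,"ry":0,"rz":0},{"tx":10,"ty":0,"tz":0,"rx":0,"ry":0,"rz":0},{"tx":10,"ty":0,"tz":-10,"rx":0,"ry":0,"rz":0},{"tx":5,"ty":0,"tz":-25,"rx":0,"ry":0,"rz":0},{"tx":0,"ty":0,"tz":-30,"rx":0,"ry":0,"rz":0},{"tx":0,"ty":0,"tz":-30,"rx":0,"ry":0,"rz":0},{"tx":0,"ty":0,"tz":-25,"rx":0,"ry":0,"rz":0},{"tx":15,"ty":0,"tz":-10,"rx":0,"ry":0,"rz":0},{"tx":20,"ty":0,"tz":0,"rx":0,"ry":0,"rz":0},{"tx":0,"ty":0,"tz":0,"rx":0,"ry":0,"rz":0}]'

```text
t: 23.55
tool_pos: [0.4445, -0.0994, 0.3029]
tcp_rot: [0.166, 0.986, 0.0, 0.0]
force: [0.2, 0.0, -0.3]
opening: 0.0002
```

```bash
python3 -c "
from h import *
np.set_printoptions(precision=4,suppress=True)
p,m=tool()
q=arm.capture('side'); save(q,'side17.png')
print(w(q,arm.pinpoint(q,'lever_bar')[0]['at']))
q=arm.capture('top'); save(q,'top17.png'); x=q['image'][160:290,200:410]; cv2.imwrite('pics/top17c.png',cv2.resize(x[...,::-1],None,fx=3.5,fy=3.5))
for n in ['wing','dial_axis','lever_bar','lever_pivot','wax_pot','bur_block','crown_die']: print(n,[w(q,d['at']) for d in arm.pinpoint(q,n)[:1]])
"
```

```text
t 23.55 pos [ 0.4445 -0.0994  0.3029] th 250.87 u 162.6 t -81.2 z 302.9 tz [ 0.  0. -1.] j [ 0.08  0.17  0.01  1.93 -0.    1.04  1.33] F [ 0.2  0.  -0.3] op 0.0002
[ 0.5437 -0.1367  0.1939]
wing [array([ 0.5448, -0.0034,  0.1467])]
dial_axis [array([ 0.4216,  0.035 , -0.0012])]
lever_bar [array([ 0.5436, -0.1374,  0.1878])]
lever_pivot [array([ 0.5175, -0.1285,  0.1381])]
wax_pot []
bur_block [array([ 0.6248, -0.093 ,  0.1199])]
crown_die [array([ 0.4586, -0.2771,  0.001 ])]
```

View pics/side17.png

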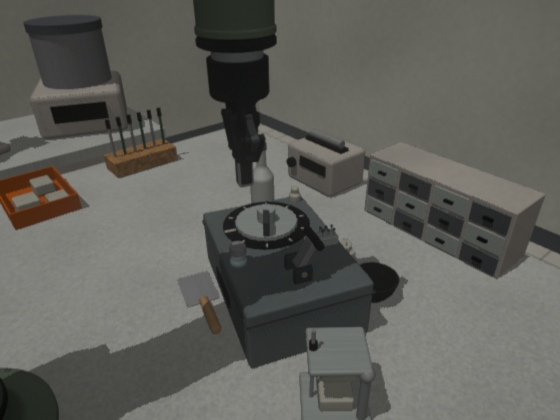

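View pics/top17c.png

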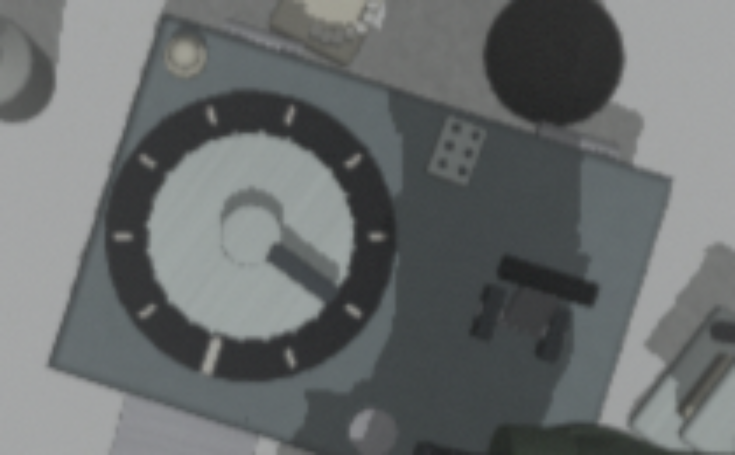

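```bash
python3 -c "
from h import *
print(arm.hand_in(), arm.observe()['t'])"
```

```text
the job is handed in; nothing more can be done
the job is handed in; nothing more can be done
```

I worked the dial left to 6, right to 2 and left to 8, then threw the lever over its centre, and handed the job in at about 24 s. I pushed the wing with the closed fingers and stayed at each number for more than half a second.

**Dial stops:** The wing stood about 1° or less short of 6, 2 and 8, going by the tool pose. The side-camera estimates agreed within 3°, and half a division is 18°.

**Lever:** It snapped over. Its bar now stands about 26 mm behind the pivot, against the rear stop, in both cameras.

**Final dial check:** In the last top picture the wing lines up with the 8 mark to within about 1°.

**Forces:** The readings I took after each move were under about 3.5 N. Peaks between readings were not recorded. The arm ended clear of everything.

**Checks that disagreed or were missed:**
- The network's last top-view wing point read about 226–229°, where 8 is at 232.9°. I put this down to the wing's shadow and went by the picture and the tool pose.
- In that last picture the network failed to find the wax pot, and its dial axis and crown die points were wrong. The pictures show the wax pot, bur block and crown die standing as before.
- I did not re-measure the bystanders on the bench.

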